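Clear the hand-over mat and hold out the exercise-ball tray

ROBOT

A 7-joint arm with a two-finger parallel gripper is mounted at the origin on the work surface. World frame = base frame: x ahead of the robot, y to its left, z up, the work surface at z = 0. Lengths are in m, angles in degrees, forces in N, time in s.
With the tool pointing down it reaches from about 0.425 to 0.875 m from the base axis. Payload 4.7 kg.
Tool frame: the origin (TCP) lies at the very end of the fingers, on their centre line; the grasp point (between the pads) lies 19 mm behind it (pinch_z is the distance from the TCP to the grasp point, in m); z points along the fingers, y is the direction in which the jaws open and shut (so a half turn about z gives the same grasp; the last joint's range is limited). The gripper opens to 87 mm and grips with 3 to 60 N. Pads are 19 mm wide; open, the fingers measure 117 mm over their backs; the gripper's body (75 mm by 190 mm) begins 51 mm behind the grasp point.
Start: joints at [-67.661, 18.392, -4.016, 83.108, 1.295, 78.541, -3.26], TCP at [0.239, 0.605, 0.223] pointing down, gripper open.
Joint ranges: [-163.93, 163.93], [-17.29, 119.83], [-79.2, 71.16], [3.27, 140.29], [-89.18, 269.18], [5.43, 117.66], [-154.24, 154.24]. Speed limits (degrees/s): [147.25, 147.25, 180, 180, 180, 180, 180].

INTERFACE

Orientations are given as [roll, pitch, yaw] about the fixed x, y, z axes, in that order (R = Rz(yaw) Ry(pitch) Rx(roll)).
In Python, from cell import get_obs, read_camera, camera_params, sign_off, pinch_z gives the robot as it stands.
- The arm moves only by the shell command python3 -m handwheel 'ROWS' [FORCE]. ROWS is JSON, a list of rows, each a list of 5 numbers: the finger opening in m, from 0 to 0.087, then the shift along the tool's x, y, z in m, then the turn about the tool's z in rad. In form: [[jaw, tx, ty, tz, twist], ...]. A call has 1 to 20 rows; each row is the pose to reach, as a shift and turn from the pose commanded when the call began, along the tool's axes at that moment; what a row does not reach only later rows make up. A row lasts 1/10 s, in which the tool goes at most 50 mm and 8.59 degrees, less where a joint would pass 70% of its speed; a pose out of reach is approached as far as the arm can. A call with a gripper value outside its range is refused whole. The fingers move at their own pace and stop on an object; FORCE is the grip in N (left out, the last holds). Time passes only in rows, so rows that repeat a pose let the fingers close. It gives the time, the measured TCP pose, the force and the opening at its end, in the units of the state.
- get_obs(): the state, without advancing time (a new reading comes with each control period).
- read_camera(name): name is "side" or "top" or "wrist"; returns the picture (420x560x3 uint8, blue, green, red); there is no depth.
- camera_params(name): a dict with "camera_matrix" (3x3 intrinsics, pixels), "R" (3x3) and "t" (3): a world point X has camera coordinates R X + t. Camera axes: x right, y down, z forward; pixel columns grow to the right and rows downward; lengths in m; the calibration is good to about 2 mm. A picture is of the moment at which its call begins: read the wrist's pose just before it. camera_params takes no time and is no camera call; for the wrist camera it gives the pose at the moment of the call.
- sign_off(): hands the job in, once; it reports no verdict.
The state is a dict: "time_s": time; "qpos": joint angles; "joint_velocities": joint speeds; "effort": joint torques, N m; "tool_pos": TCP position; "tool_rot": TCP orientation; "force": force on the tool from outside, world axes, zero at the start; "wrist_torque": the same for the moment, N m; "grip_width": finger opening in m.
Only numpy, scipy, OpenCV 4.12 (cv2) and the standard library are available. Lean on these libraries where they do the work, as an engineer would, in place of code of your own. Each camera call takes 0.05 s, during which the arm holds its last target.

TASK

First take the specimen jar off the dark hand-over mat and stand it upright, wholly on the round cork coaster. Then lift the metal tray by its handle bar and, without letting the loose ball leave its pocket, hold the tray out level over the middle of the mat, lined up lengthwise with the mat (either way round), its underside about 15 cm above the mat. Finish while still holding it there, motionless, as for a patient to take the ball; do not put it down or let go, and leave the pump bottle, tape roll and steel bowl where they are.

Things in the scene. Friction and masses are not known exactly. Their poses are not given: they have to be found in the camera images.
- jar_center (a point): Loose specimen jar: upright clear plastic cylinder 50 mm in diameter with a white screw cap 49 mm in diameter (cap from 58 to 72 mm above its base), 72 mm tall, about 60 to 130 g. Stands on the mat at the start, up to 40 mm from the mat's middle. This point is on its axis, 36 mm above its base; z is its axis, pointing to the cap.
- coaster_center (a point): Fixed round cork coaster, 90 mm in diameter, 4 mm thick, lying on the counter. This point is the centre of its upper face; z up.
- mat_center (a point): Fixed dark rubber hand-over mat, 220 x 130 mm, 3 mm thick, lying on the counter. This point is the centre of its upper face; x runs along its length (220 mm), y along its width, z up.
- tray_handle (a point): Loose flat aluminium tray 184 x 104 mm, 14 mm high at its lip, about 0.3 kg, balanced about its middle. Over the middle, on two posts, a grey handle bar 70 mm long, 16 wide, 26 high. This point: centre of the bar, 58 mm above the tray's underside (bar top at 71). x along bar and tray length, towards the ball pocket (the other end has an empty oblong well); y across the bar; z up.
- tray_pocket (a point): Round ball pocket in the tray, 38 mm in diameter, 4 mm deep, 60 mm from the tray's middle along its x. This point is where the ball's centre is when the ball lies in the middle of the pocket: 19 mm above the tray's underside, 11 mm above the pocket's rim. Same axes as tray_handle.
- ball_center (a point): Loose smooth white ceramic ball, 30 mm in diameter, 36 g, lying in the pocket, in which it can roll about 8 mm to each side; it leaves over the rim if the tray tips past about 40 degrees, or less when jerked. This point is its centre.
- pump_bottle: Bystander: white pump bottle, 58 mm in diameter, 133 mm tall. Origin at the centre of its underside.
- tape_roll: Bystander: roll of paper tape lying flat, 70 mm in diameter, 25 mm high. Origin at the centre of its underside.
- bowl: Bystander: small steel bowl, 90 mm in diameter, 35 mm high. Origin at the centre of its underside.
Mind the look-alikes: they are no part of the job. What is shaped like the part that bears jar_center but pink is not meant.

How it is judged:
By the outcome, as a careful person would: the job done as asked, in the order asked, and still so for the second after the job is handed in, while the arm keeps its last pose, push and grip.
It also fails if it takes over 64 s, if anything falls off the work surface, if the arm or the gripper's body presses on something with over 40 N, if the wrist force passes 120 N, or if a joint passes its speed limit or range.

## Working session

There is one attempt and no reset: what is moved stays moved. The work goes in short steps, Python scripts to look and compute and a shell command to move; the robot and the scene stay as the last step left them, time stands still between calls to the robot, and variables do not carry over. Pictures are saved under pics/ and viewed, and the job is handed in when it is done.

```bash
mkdir -p pics; ls
python3 - <<'E'
from cell import *
import cv2
o=get_obs();print(o, pinch_z)
for n in("side","top","wrist"):
    p=camera_params(n);print(n,p)
    cv2.imwrite(f"pics/{n}0.png",read_camera(n))
E
```

```text
pics
{'time_s': 0.0, 'qpos': array([-67.66213033,  18.43781571,  -4.01532042,  83.17418571,
         1.29542211,  78.54057676,  -3.26137024]), 'joint_velocities': array([-0.12809505,  0.02849069, -0.04656191, -0.00652817,  0.00085664,
       -0.05133736, -0.04371171]), 'effort': array([-3.28357073e-04, -4.91296971e+01, -4.04204344e-01, -3.12537789e+01,
       -6.39297324e-02,  4.38735075e-02,  1.73681069e-04]), 'tool_pos': array([0.23839382, 0.60411769, 0.22148186]), 'tool_rot': array([-1.79892686e+02,  6.21360696e-03,  1.58470384e+02]), 'force': array([-0.67500367,  0.85315682,  0.97140237]), 'wrist_torque': array([ 0.04036796, -0.04689455,  0.01704161]), 'grip_width': 0.08711932472504293} 0.0187
side {'camera_matrix': array([[388.05938325,   0.        , 276.14817434],
       [  0.        , 388.05938325, 202.57313137],
       [  0.        ,   0.        ,   1.        ]]), 'R': array([[-0.99963099, -0.01930197,  0.01911337],
       [-0.02711488,  0.75134769, -0.65934925],
       [-0.00163404, -0.6596242 , -0.7515938 ]]), 't': array([0.53298009, 0.03836013, 1.08768551])}
top {'camera_matrix': array([[521.53621017,   0.        , 284.22340909],
       [  0.        , 521.53621017, 211.98957058],
       [  0.        ,   0.        ,   1.        ]]), 'R': array([[-0.00834615, -0.99981624,  0.01725774],
       [-0.98231079,  0.00496892, -0.18719191],
       [ 0.18707176, -0.0185148 , -0.98217176]]), 't': array([0.02006483, 0.57898312, 1.33109683])}
wrist {'camera_matrix': array([[301.6263308 ,   0.        , 278.01153795],
       [  0.        , 301.6263308 , 208.40910461],
       [  0.        ,   0.        ,   1.        ]]), 'R': array([[ 3.67035202e-01,  9.30206895e-01, -5.41774637e-04],
       [ 8.95530398e-01, -3.53195105e-01,  2.70700063e-01],
       [ 2.51615712e-01, -9.98416278e-02, -9.62663587e-01]]), 't': array([-0.65001006, -0.03300173,  0.3898904 ])}
```

View pics/side0.png

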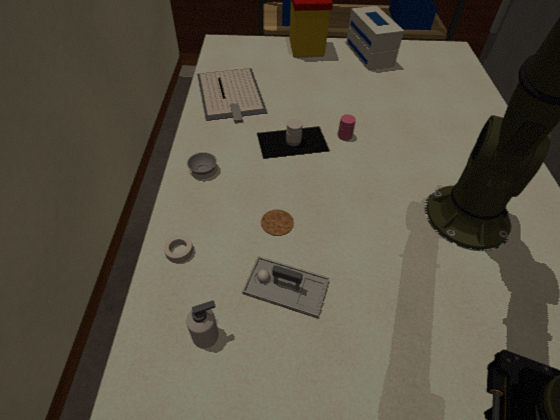

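View pics/top0.png

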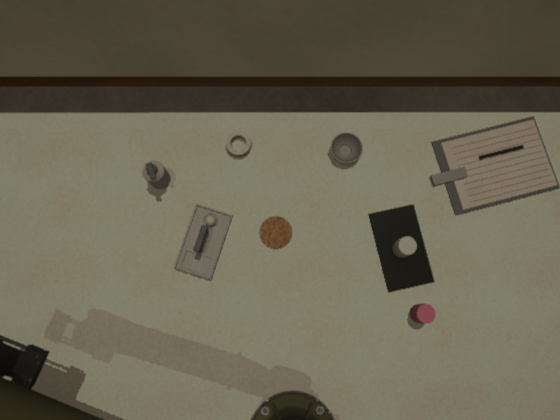

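View pics/wrist0.png

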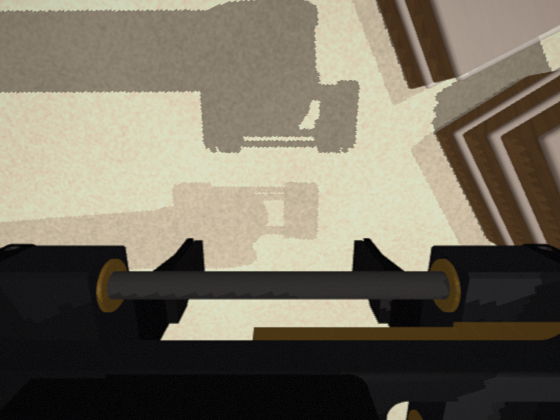

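Top view: the candidates for the jar are the white-capped one on the mat at (406,246) and the pink one off the mat at (423,313). The white one fits, since it stands on the mat and the pink look-alike is excluded. Also in view are the tray at (204,243), coaster (276,232), mat (401,247), bowl (346,149), tape (238,144) and pump (155,172). I'll confirm with crops and measure.

```bash
cat > h.py <<'E'
import numpy as np, cv2
from cell import *
def ray(n,u,v,z,p=None):
    p=p or camera_params(n); K,R,t=p["camera_matrix"],p["R"],p["t"]
    d=R.T@np.linalg.inv(K)@np.array([u,v,1.]); c=-R.T@t
    return c+d*(z-c[2])/d[2]
def proj(n,X,p=None):
    p=p or camera_params(n); x=p["camera_matrix"]@(p["R"]@np.array(X)+p["t"]); return x[:2]/x[2]
def tri(a,b):
    A=[];B=[]
    for n,(u,v) in (a,b):
        p=camera_params(n);d=p["R"].T@np.linalg.inv(p["camera_matrix"])@np.array([u,v,1.]);d/=np.linalg.norm(d);c=-p["R"].T@p["t"]
        M=np.eye(3)-np.outer(d,d);A.append(M);B.append(M@c)
    return np.linalg.solve(sum(A),sum(B))
E
python3 - <<'E'
from h import *
t=cv2.imread("pics/top0.png"); s=cv2.imread("pics/side0.png")
a=cv2.resize(t[200:330,360:450],None,fx=4,fy=4,interpolation=2)
b=cv2.resize(s[110:165,250:360],None,fx=4,fy=4,interpolation=2)
c=cv2.resize(t[195:290,165:245],None,fx=4,fy=4,interpolation=2)
H=540;W=800;o=np.zeros((H,W,3),np.uint8)
o[:520,:360]=a; o[:220,360:800]=b; o[225:225+310,365:365+320]=c[:310]
cv2.imwrite("pics/crop.png",o)
hsv=cv2.cvtColor(t,cv2.COLOR_BGR2HSV)
def big(m,off=(0,0)):
    cs,_=cv2.findContours(m.astype(np.uint8),cv2.RETR_EXTERNAL,cv2.CHAIN_APPROX_NONE);return max(cs,key=cv2.contourArea)
# coaster
for n,im in(("top",t),("side",s)):
    h=cv2.cvtColor(im,cv2.COLOR_BGR2HSV)
    m=(h[...,0]<16)&(h[...,1]>110)&(h[...,2]>90)
    sub=np.zeros_like(m); 
    if n=="top": sub[200:265,240:310]=1
    else: sub[195:250,245:310]=1
    c=big(m&sub);e=cv2.fitEllipse(c);print(n,"coaster",e,ray(n,*e[0],0.004))
    g=im.max(2)
    m=g<45
    sub=np.zeros_like(m)
    if n=="top": sub[195:300,360:440]=1
    else: sub[120:165,250:335]=1
    c=big(m&sub)
    P=np.array([ray(n,*q[0],0.003)[:2] for q in cv2.convexHull(c)],np.float32)
    print(n,"mat",cv2.minAreaRect(P), "px",cv2.minAreaRect(c))
# tray outline at lip height .014 unknown; print profile
print(t[243,165:245].max(1))
E
```

```text
top coaster ((275.1492919921875, 232.0181121826172), (29.748620986938477, 31.03461265563965), 82.77948760986328) [0.53309746 0.04050525 0.004     ]
top mat ((0.48932480812072754, -0.3018980920314789), (0.21604427695274353, 0.126114159822464), 11.816813468933105) px ((400.88238525390625, 247.52943420410156), (80.0367431640625, 46.081764221191406), 75.96376037597656)
side coaster ((276.66253662109375, 222.13499450683594), (23.85865020751953, 29.900672912597656), 98.13786315917969) [0.53103358 0.04245547 0.004     ]
side mat ((0.48623794317245483, -0.29840704798698425), (0.2159615159034729, 0.12848185002803802), 12.033310890197754) px ((292.5610046386719, 142.04876708984375), (25.840980529785156, 68.90928649902344), 83.6598129272461)
[130 130 129 130 129 129 129 129 129 130 129 129 129 129 130 130 124 111
 102  87 110 111 111 111 111 112 111 113 113 108  87  68  68  70  72  69
  54  41  49  57  73  94  98 102 112 113 113 113 112 110 111 113 112 113
 114 112 105  92  85 124 130 129 130 130 130 131 129 130 129 129 129 130
 129 129 130 129 130 129 130 129]
```

View pics/crop.png

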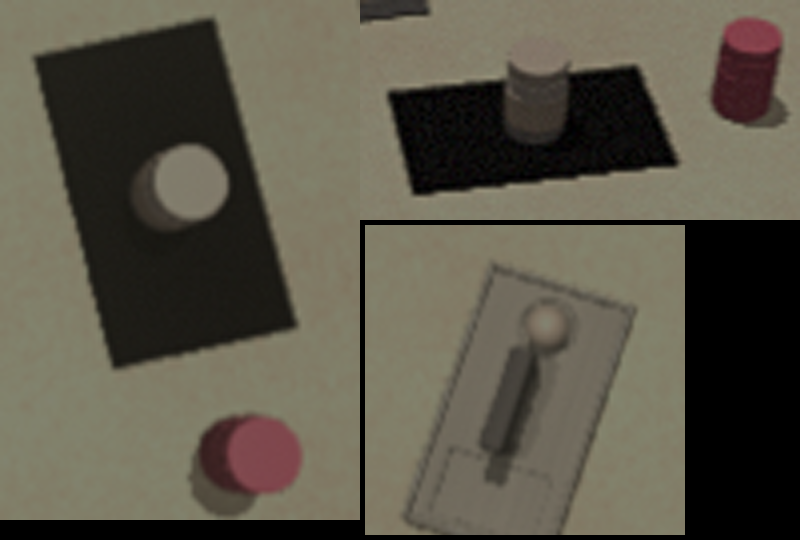

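The crop confirms it: a white-capped jar standing on the mat (top view (407,245)), with the pink one off the mat. The tray's ball is at its far (+x) end. Now I'll measure the jar and tray.

Run:
```python
from h import *
t=cv2.imread("pics/top0.png"); s=cv2.imread("pics/side0.png")
def big(m):
    cs,_=cv2.findContours(m.astype(np.uint8),cv2.RETR_EXTERNAL,cv2.CHAIN_APPROX_NONE);return max(cs,key=cv2.contourArea)
m=t.max(2)>95; sub=np.zeros_like(m); sub[225:265,385:425]=1; sub2=sub.copy()
c=big(m&sub); e=cv2.fitEllipse(c); print("cap top",e,ray("top",*e[0],0.075), cv2.boundingRect(c))
# tray: dark outline vs counter (130)
def rect(im,n,box,thr,z):
    g=im.max(2); m=(g<thr); sub=np.zeros_like(m); x0,y0,x1,y1=box; sub[y0:y1,x0:x1]=1
    c=big(m&sub); P=np.array([ray(n,*q[0],z)[:2] for q in cv2.convexHull(c)],np.float32)
    return cv2.minAreaRect(P), cv2.boundingRect(c)
for z in(0.0,.014): print(z,rect(t,"top",(165,198,245,285),119,z))
print(s[285,225:345].max(1))
for thr in(80,90): print(rect(s,"side",(235,250,340,325),thr,.014))
# handle top in top view: dark
g=t.max(2); m=g<80; sub=np.zeros_like(m); sub[215:265,185:220]=1; c=big(m&sub); print("dark handle",cv2.minAreaRect(c),)
```

```text
cap top ((407.2516174316406, 245.15882873535156), (16.835641860961914, 18.08049964904785), 144.29664611816406) [ 0.48592923 -0.3021388   0.075     ] (399, 236, 18, 19)
0.0 (((0.5081273913383484, 0.23726458847522736), (0.10957621783018112, 0.19299925863742828), 72.3703842163086), (174, 204, 59, 78))
0.014 (((0.5062655210494995, 0.2353314906358719), (0.10849238187074661, 0.19109027087688446), 72.3703842163086), (174, 204, 59, 78))
[132 132 132 131 131 133 134 131 132 132 133 132 134 131 134 130 129 132
 134 126 111  89  74 104 110 106 107 106 107 108 108 109 104 106 106 105
 102 104 106 102 100 104 104 103 105 104 104 106 108 109 108  89  63  59
  56  57  55  54  45  43  44  47  44  43  42  43  42  47  51  52  46  40
  32  37  72 108 108  92  81 103 101 101 104 100 102 106 106 106 104 106
 104 106 102 104 105 106 105 104 102 101 103  93  71 102 134 133 132 130
 131 130 131 133 133 130 133 135 132 130 132 131]
(((0.505219042301178, 0.23562507331371307), (0.09550943970680237, 0.17626911401748657), 72.36901092529297), (245, 258, 83, 38))
(((0.5045933127403259, 0.23608969151973724), (0.09655968099832535, 0.1793406456708908), 72.36576080322266), (244, 258, 85, 40))
dark handle ((201.6205291748047, 238.95510864257812), (11.901124000549316, 40.14680480957031), 24.567171096801758)
```

```bash
cat >> h.py <<'E'
from scipy.spatial.transform import Rotation as Ro
def rel(x,y,z,yaw):
    o=get_obs(); R=Ro.from_euler("xyz",o["tool_rot"],degrees=True).as_matrix()
    d=R.T@(np.array([x,y,z])-o["tool_pos"]); dy=(yaw-o["tool_rot"][2]+180)%360-180
    print("to",(x,y,z,yaw),"->",np.round(d,4),"twist",round(-np.radians(dy),4))
E
python3 - <<'E'
from h import *
rel(.52,.15,.2,90); rel(.486,-.302,.16,19)
print(ray("top",423,313,.072),ray("top",155,172,.13))
E
```

```text
to (0.52, 0.15, 0.2, 90) -> [-0.4286 -0.3192  0.0222] twist 1.195
to (0.486, -0.302, 0.16, 19) -> [-0.5628 -0.752   0.0629] twist 2.4342
[ 0.31274057 -0.33395423  0.072     ] [0.66959344 0.34441534 0.13      ]
```

```bash
python3 -m handwheel '[[0.087,-0.43,-0.32,0.02,1.2],[0.087,-0.43,-0.32,0.02,1.2],[0.087,-0.43,-0.32,0.02,1.2],[0.087,-0.43,-0.32,0.02,1.2],[0.087,-0.43,-0.32,0.02,1.2],[0.087,-0.43,-0.32,0.02,1.2],[0.087,-0.43,-0.32,0.02,1.2],[0.087,-0.43,-0.32,0.02,1.2],[0.087,-0.43,-0.32,0.02,1.2],[0.087,-0.43,-0.32,0.02,1.2],[0.087,-0.43,-0.32,0.02,1.2],[0.087,-0.563,-0.752,0.063,2.434],[0.087,-0.563,-0.752,0.063,2.434],[0.087,-0.563,-0.752,0.063,2.434],[0.087,-0.563,-0.752,0.063,2.434],[0.087,-0.563,-0.752,0.063,2.434],[0.087,-0.563,-0.752,0.063,2.434],[0.087,-0.563,-0.752,0.063,2.434],[0.087,-0.563,-0.752,0.063,2.434],[0.087,-0.563,-0.752,0.063,2.434]]'
python3 - <<'E'
from h import *
rel(.486,-.302,.16,19)
E
```

```text
time_s: 2.15
tool_pos: [0.4863, -0.2991, 0.1599]
tool_rot: [-180.0, -0.1, 18.8]
force: [0.3, 0.5, 0.1]
grip_width: 0.0867
to (0.486, -0.302, 0.16, 19) -> [-0.0012  0.0027 -0.0001] twist -0.0031
```

```bash
python3 -m handwheel '[[0.087,-0.001,0.002,0,0],[0.087,-0.001,0.002,0,0]]'
python3 - <<'E'
from h import *
p=camera_params("wrist"); o=get_obs(); im=read_camera("wrist"); cv2.imwrite("pics/w1.png",im)
print(o["tool_pos"],o["tool_rot"])
print("pred cap",proj("wrist",[.486,-.302,.075],p),"pinch pt",proj("wrist",list(o["tool_pos"][:2])+[.075],p))
np.savez("w1.npz",**p)
E
```

```text
time_s: 2.35
tool_pos: [0.4852, -0.3012, 0.1595]
tool_rot: [-180.0, 0.1, 18.8]
force: [0.3, 0.9, 0.6]
grip_width: 0.0869
[ 0.48522507 -0.3012281   0.15946856] [-1.79990392e+02  7.68104136e-02  1.88061756e+01]
pred cap [279.61576855 213.76207993] pinch pt [278.46753209 214.30503272]
```

View pics/w1.png

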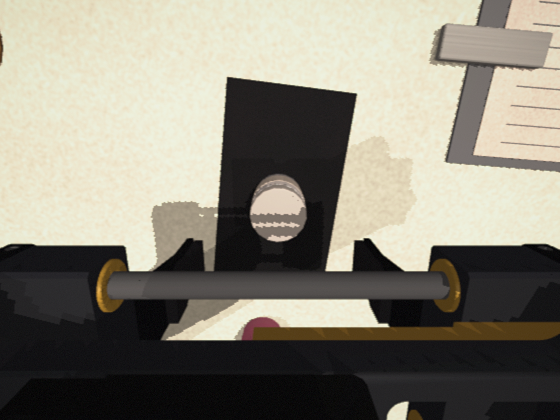

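The wrist view shows the white cap at about (278,211), predicted (280,214), so it sits centred between the fingers with the mat around it. Descending to grasp.

```bash
python3 -m handwheel '[[0.087,0.001,0,0.03,0],[0.087,0.001,0,0.07,0],[0.087,0.001,0,0.105,0],[0.087,0.001,0,0.127,0],[0.087,0.001,0,0.137,0],[0.087,0.001,0,0.137,0],[0.045,0.001,0,0.137,0],[0.045,0.001,0,0.137,0],[0.045,0.001,0,0.137,0],[0.045,0.001,0,0.137,0],[0.045,0.001,0,0.137,0],[0.045,0.001,0,0.137,0],[0.045,0.001,0,0.137,0],[0.045,0.001,0,0.137,0]]' 20
```

```text
time_s: 3.8
tool_pos: [0.4875, -0.2995, 0.0232]
tool_rot: [180.0, -0.0, 19.0]
force: [0.1, 0.1, 2.7]
grip_width: 0.0495
```

```bash
python3 - <<'E'
from h import *
rel(.532,.0415,.123,19)
E
python3 -m handwheel '[[0.045,0,0,-0.02,0],[0.045,0,0,-0.06,0],[0.045,0,0,-0.1,0],[0.045,0,0,-0.1,0],[0.045,0,0,-0.1,0]]'
python3 - <<'E'
from h import *
rel(.532,.0415,.123,19)
cv2.imwrite("pics/t2.png",cv2.resize(read_camera("side")[80:260,180:400],None,fx=3,fy=3))
E
```

```text
to (0.532, 0.0415, 0.123, 19) -> [ 0.1532 -0.3079 -0.0998] twist 0.0002
time_s: 4.3
tool_pos: [0.4877, -0.2993, 0.1234]
tool_rot: [180.0, -0.1, 19.0]
force: [-0.1, -0.4, -1.7]
grip_width: 0.0493
to (0.532, 0.0415, 0.123, 19) -> [ 0.153  -0.3077  0.0005] twist 0.0004
```

View pics/t2.png

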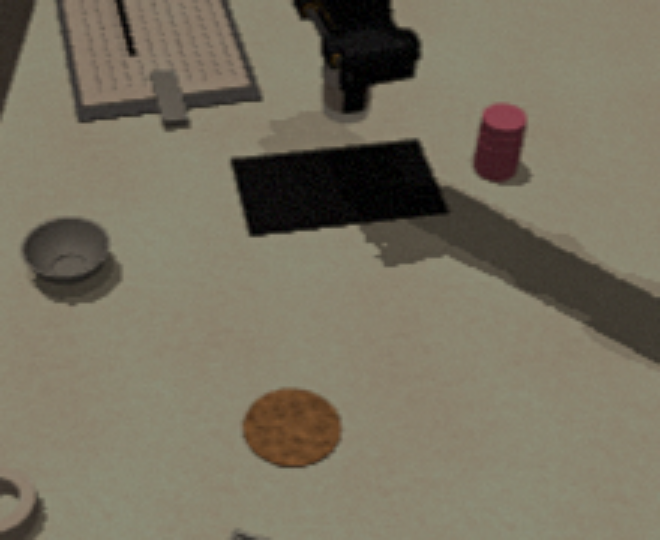

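The jar is held upright above the clear mat (crop (345,95)). Carrying it to the coaster.

```bash
python3 -m handwheel '[[0.045,0.015,-0.03,0,0],[0.045,0.03,-0.06,0,0],[0.045,0.046,-0.092,0,0],[0.045,0.061,-0.123,0,0],[0.045,0.077,-0.154,0,0],[0.045,0.092,-0.185,0,0],[0.045,0.107,-0.215,0,0],[0.045,0.122,-0.245,0,0],[0.045,0.138,-0.277,0,0],[0.045,0.148,-0.298,0,0],[0.045,0.153,-0.308,0.01,0],[0.045,0.153,-0.308,0.04,0],[0.045,0.153,-0.308,0.07,0],[0.045,0.153,-0.308,0.07,0],[0.045,0.153,-0.308,0.07,0]]'
python3 - <<'E'
from h import *
rel(.532,.0415,.0245,19)
for n in("side","top"):
    im=read_camera(n); y,x=(170,220) if n=="side" else (180,220)
    cv2.imwrite(f"pics/{n}3.png",cv2.resize(im[y:y+100,x:x+120],None,fx=5,fy=5))
E
```

```text
time_s: 5.85
tool_pos: [0.5305, 0.0403, 0.0519]
tool_rot: [180.0, 0.2, 18.9]
force: [-0.1, 0.1, -0.6]
grip_width: 0.0495
to (0.532, 0.0415, 0.0245, 19) -> [ 0.0019 -0.0006  0.0274] twist -0.0014
```

View pics/side3.png

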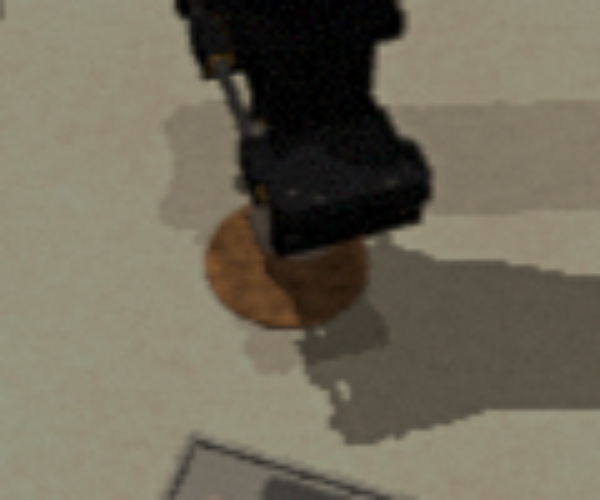

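The jar is over the coaster (crop (290,265)) with about 20 mm to spare all round. Lowering until contact.

```bash
python3 -m handwheel '[[0.045,0.001,0,0.012,0],[0.045,0.001,0,0.02,0],[0.045,0.001,0,0.024,0],[0.045,0.001,0,0.026,0],[0.045,0.001,0,0.027,0],[0.045,0.001,0,0.027,0]]'
```

```text
time_s: 6.55
tool_pos: [0.5326, 0.042, 0.026]
tool_rot: [180.0, -0.0, 19.0]
force: [-0.6, 0.2, -0.7]
grip_width: 0.0494
```

```bash
python3 -m handwheel '[[0.045,0,0,0.001,0],[0.045,0,0,0.0015,0],[0.045,0,0,0.0015,0]]'; python3 -m handwheel '[[0.045,0,0,0.001,0],[0.045,0,0,0.001,0]]'
```

```text
time_s: 6.85
tool_pos: [0.5326, 0.042, 0.0245]
tool_rot: [-180.0, -0.0, 19.0]
force: [0.5, 0.1, -1.1]
grip_width: 0.05
time_s: 7.05
tool_pos: [0.5328, 0.042, 0.0242]
tool_rot: [-180.0, -0.0, 19.0]
force: [-1.2, 0.6, 5.2]
grip_width: 0.0493
```

```bash
python3 -m handwheel '[[0.055,0,0,0,0],[0.07,0,0,0,0],[0.087,0,0,0,0],[0.087,0,0,0,0],[0.087,0,0,0,0],[0.087,0,0,-0.03,0],[0.087,0,0,-0.07,0],[0.087,0,0,-0.12,0],[0.087,0,0,-0.16,0],[0.087,0,0,-0.18,0],[0.087,0,0,-0.18,0]]'
python3 - <<'E'
from h import *
rel(.506,.2355,.17,162.4)
E
```

```text
time_s: 8.15
tool_pos: [0.5348, 0.0422, 0.2071]
tool_rot: [-180.0, -0.4, 19.0]
force: [0.8, -0.4, -0.5]
grip_width: 0.0871
to (0.506, 0.2355, 0.17, 162.4) -> [ 0.0355 -0.1921  0.0373] twist -2.5027
```

```bash
python3 -m handwheel '[[0.087,0.036,-0.192,0.02,0.64],[0.087,0.036,-0.192,0.02,0.64],[0.087,0.036,-0.192,0.02,0.64],[0.087,0.036,-0.192,0.02,0.64],[0.087,0.036,-0.192,0.02,0.64],[0.087,0.036,-0.192,0.02,0.64],[0.087,0.036,-0.192,0.02,0.64],[0.087,0.036,-0.192,0.02,0.64]]'
python3 - <<'E'
from h import *
o=get_obs();print(o["qpos"])
p=camera_params("wrist"); im=read_camera("wrist"); cv2.imwrite("pics/w4.png",im); np.savez("w4.npz",**p)
t=read_camera("top"); s=read_camera("side"); cv2.imwrite("pics/top4.png",t);cv2.imwrite("pics/side4.png",s)
o=np.zeros((400,800,3),np.uint8); o[:,:400]=cv2.resize(t[200:260,246:306],(400,400)); o[:,400:]=cv2.resize(s[180:250,240:310],(400,400)); cv2.imwrite("pics/jar4.png",o)
E
```

```text
time_s: 8.95
tool_pos: [0.5046, 0.233, 0.1832]
tool_rot: [180.0, -0.0, -17.8]
force: [0.9, -0.1, 0.2]
grip_width: 0.0872
[ -54.24002284    8.63110327   29.48281323  100.80109999   -4.41867903
   71.74843505 -131.40878263]
```

View pics/w4.png

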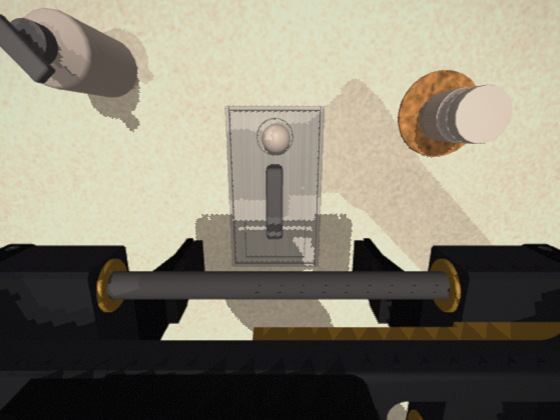

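View pics/jar4.png

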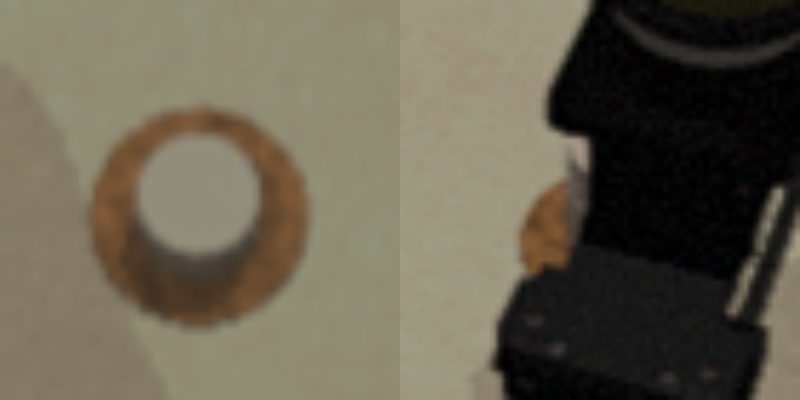

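The jar stands upright and well inside the coaster (top crop, cap at (200,195)). In the wrist view the bar runs from (274,165) to (274,240), with the ball in its pocket at (276,138).

Run:
```python
from h import *
im=cv2.imread("pics/w4.png"); p=dict(np.load("w4.npz"))
g=im.max(2)
for r in (160,163,165,167,180,200,215,225,232,236,238,240,243): print(r,g[r,258:292])
```

```text
160 [169 166 166 164 161 162 166 168 167 164 163 163 163 164 162 162 166 170
 168 166 166 165 165 165 164 164 164 167 168 171 172 166 165 165]
163 [168 167 166 163 160 161 166 168 168 165 164 162 159 157 157 155 158 163
 160 158 160 163 165 166 163 162 165 168 167 171 170 166 164 166]
165 [167 166 165 163 161 160 165 168 166 147 120  97  71  56  58  59  59  58
  58  59  58  76 113 146 161 162 164 166 167 169 171 166 165 165]
167 [166 166 164 164 161 161 166 166 133  74  53  56  56  56  56  57  56  57
  57  56  57  54  52  70 127 160 166 167 167 170 169 166 163 163]
180 [164 164 165 162 161 160 162 133  84  83  92  96  96  97  97  96  97  96
  97  99  96  96  90  81  92 135 163 163 167 169 168 165 162 163]
200 [189 179 169 178 185 186 187 157 100  82  91  95  95  96  96  94  95  95
  95  97  96  95  88  80 107 147 162 161 165 167 180 187 187 188]
215 [188 187 190 190 187 187 188 158 100  81  89  94  93  92  94  94  93  93
  93  93  93  92  87  79 106 146 160 162 166 171 179 187 188 187]
225 [123 116 111 112 122 128 120 104  79  62  68  70  67  65  66  68  68  71
  68  66  65  63  61  59  86 117 124 115 114 120 128 120 110 111]
232 [114 116 114 114 115 113 114 106  90  89  85  77  93 108 110 109 107  92
  77  92 108 107  98  79  81 105 118 117 116 114 113 112 111 112]
236 [116 117 115 115 115 114 114 114  92  64  61  69  87  88  71  68  67  67
  84  89  72  68  61  56  82 107 118 118 117 116 115 113 112 112]
238 [114 117 115 114 114 114 114 113 113  99  73  63  67  67  68  67  66  68
  66  67  69  71  80  94 107 116 118 118 117 116 114 113 112 112]
240 [117 116 116 115 115 115 113 113 115 115 115 115 117 116 115 114 114 112
 114 114 114 115 115 114 117 117 117 118 117 116 115 113 112 116]
243 [116 116 116 114 114 115 114 112 115 115 114 115 118 116 117 116 112 111
 114 114 117 115 115 114 115 117 116 118 116 116 116 112 113 113]
```

Run:
```python
from h import *
p=dict(np.load("w4.npz"))
print("cam",-p["R"].T@p["t"])
a=ray("wrist",274.1,178,.071,p);b=ray("wrist",274.1,222,.071,p)
print("yaw bar",np.degrees(np.arctan2(*(a-b)[:2][::-1])))
for v in(165,167,238.5): print(v,[np.round(ray("wrist",274.1,v,z,p),4) for z in(.045,.071)])
for u,z,r in((265.7,.071,200),(282.5,.071,200)): print(ray("wrist",u,r,z,p))
print("ball",ray("wrist",276,138,.02,p))
# tray edges: corners 
for c in((227,107),(323,107),(232,264),(320,264)): print(c,ray("wrist",*c,.014,p))
rel(.5055,.2355,.17,-17.6)
```

```text
cam [0.57561103 0.21080559 0.34553311]
yaw bar -17.96262050058001
165 [array([0.5391, 0.2267, 0.045 ]), array([0.5423, 0.2253, 0.071 ])]
167 [array([0.5372, 0.2273, 0.045 ]), array([0.5405, 0.2259, 0.071 ])]
238.5 [array([0.4648, 0.2508, 0.045 ]), array([0.4743, 0.2473, 0.071 ])]
[0.51347076 0.24293565 0.071     ]
[0.50866427 0.2279262  0.071     ]
ball [0.56242008 0.2173685  0.02      ]
(227, 107) [0.60777476 0.25650008 0.014     ]
(323, 107) [0.57722346 0.16112961 0.014     ]
(232, 264) [0.43756545 0.31332313 0.014     ]
(320, 264) [0.40525694 0.21240384 0.014     ]
to (0.5055, 0.2355, 0.17, -17.6) -> [ 0.0003 -0.002   0.0136] twist -0.003
```

Run:
```python
from h import *
rel(.507,.2363,.039,-17.8)
```

```text
to (0.507, 0.2363, 0.039, -17.8) -> [ 0.0015 -0.0032  0.1446] twist 0.0005
```

```bash
python3 -m handwheel '[[0.06,0.0015,-0.003,0.03,0],[0.06,0.0015,-0.003,0.06,0],[0.06,0.0015,-0.003,0.09,0],[0.06,0.0015,-0.003,0.1,0],[0.06,0.0015,-0.003,0.1,0],[0.06,0.0015,-0.003,0.1,0]]'
python3 - <<'E'
from h import *
rel(.507,.2363,.039,-17.8)
p=camera_params("wrist"); im=read_camera("wrist"); cv2.imwrite("pics/w5.png",im)
print(proj("wrist",[.507,.2363,.071],p))
E
```

```text
time_s: 9.7
tool_pos: [0.5074, 0.2377, 0.0848]
tool_rot: [-179.9, -0.1, -17.7]
force: [-0.5, -0.6, 0.4]
grip_width: 0.0604
to (0.507, 0.2363, 0.039, -17.8) -> [-0.      0.0016  0.0458] twist 0.002
[281.41103232 246.46251429]
```

View pics/w5.png

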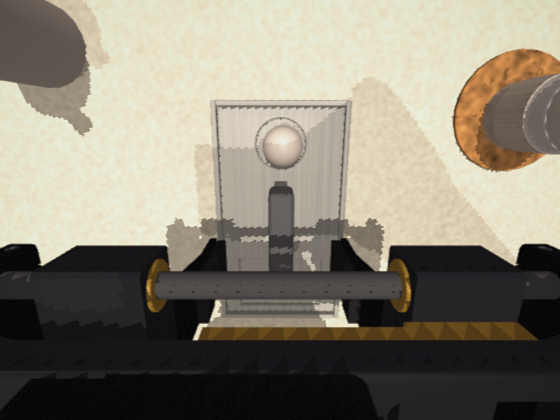

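The bar (281,~245) sits centred between the fingers (222 and 345) and the ball is in its pocket at (282,147). Descending, then closing gently.

```bash
python3 -m handwheel '[[0.05,0,0.001,0.015,0],[0.045,0,0.001,0.03,0],[0.04,0,0.001,0.04,0],[0.036,0,0.001,0.045,0],[0.03,0,0.001,0.046,0],[0.027,0,0.001,0.046,0],[0.024,0,0.001,0.046,0],[0.021,0,0.001,0.046,0],[0.019,0,0.001,0.046,0],[0.017,0,0.001,0.046,0],[0.015,0,0.001,0.046,0],[0.013,0,0.001,0.046,0],[0.01,0,0.001,0.046,0],[0.01,0,0.001,0.046,0]]' 20; python3 -m handwheel '[[0.005,0,0,0,0],[0.005,0,0,0,0],[0.005,0,0,0,0],[0.005,0,0,0,0]]' 45
```

```text
time_s: 11.15
tool_pos: [0.5061, 0.2366, 0.0376]
tool_rot: [180.0, 0.0, -17.7]
force: [-0.9, -0.5, 1.7]
grip_width: 0.0161
time_s: 11.55
tool_pos: [0.5061, 0.2365, 0.0376]
tool_rot: [180.0, 0.0, -17.7]
force: [-1.5, -1.9, 4.1]
grip_width: 0.0155
```

```bash
python3 -m handwheel '[[0.005,0,0,-0.001,0],[0.005,0,0,-0.003,0],[0.005,0,0,-0.006,0],[0.005,0,0,-0.01,0],[0.005,0,0,-0.015,0],[0.005,0,0,-0.02,0],[0.005,0,0,-0.025,0],[0.005,0,0,-0.03,0],[0.005,0,0,-0.034,0],[0.005,0,0,-0.037,0],[0.005,0,0,-0.039,0],[0.005,0,0,-0.04,0],[0.005,0,0,-0.04,0],[0.005,0,0,-0.04,0]]'
python3 - <<'E'
from h import *
im=read_camera("wrist"); cv2.imwrite("pics/w6.png",im)
s=read_camera("side"); cv2.imwrite("pics/side6.png",cv2.resize(s[200:350,180:360],None,fx=4,fy=4))
E
```

```text
time_s: 12.95
tool_pos: [0.506, 0.2366, 0.0773]
tool_rot: [180.0, 0.0, -17.7]
force: [-0.0, -0.0, -3.6]
grip_width: 0.0156
```

View pics/w6.png

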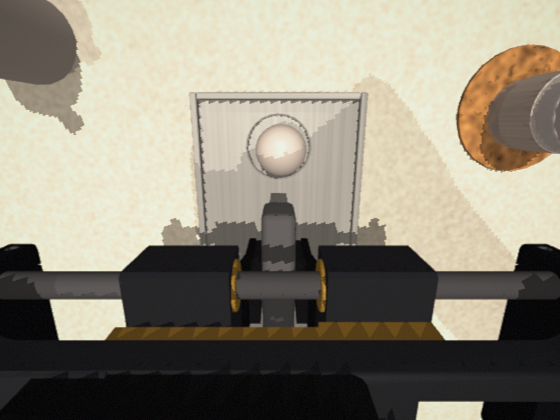

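View pics/side6.png

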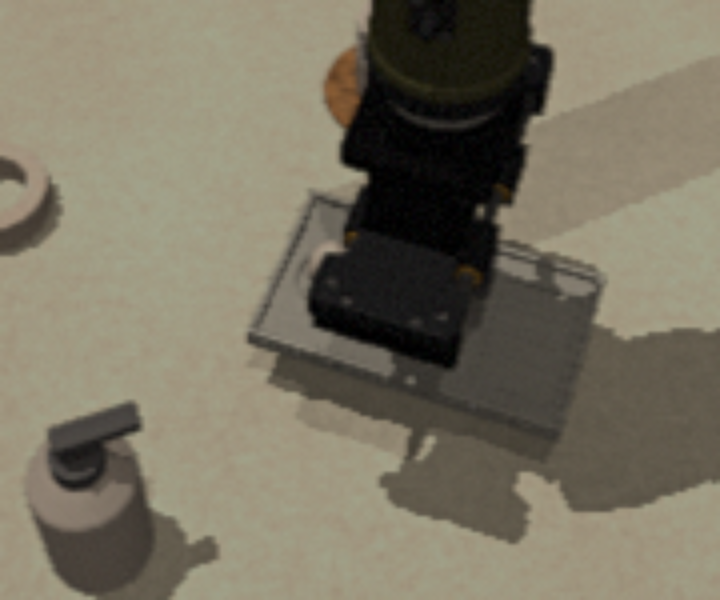

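The tray hangs level and the ball is in its pocket (wrist view (281,150)). Lifting further.

```bash
python3 -m handwheel '[[0.005,0,0,-0.001,0],[0.005,0,0,-0.004,0],[0.005,0,0,-0.009,0],[0.005,0,0,-0.016,0],[0.005,0,0,-0.024,0],[0.005,0,0,-0.032,0],[0.005,0,0,-0.04,0],[0.005,0,0,-0.048,0],[0.005,0,0,-0.056,0],[0.005,0,0,-0.064,0],[0.005,0,0,-0.072,0],[0.005,0,0,-0.08,0],[0.005,0,0,-0.088,0],[0.005,0,0,-0.096,0],[0.005,0,0,-0.103,0],[0.005,0,0,-0.108,0],[0.005,0,0,-0.111,0],[0.005,0,0,-0.113,0],[0.005,0,0,-0.113,0],[0.005,0,0,-0.113,0]]'
python3 - <<'E'
from h import *
rel(.4878,-.3,.1906,12.1)
rel(.51,-.03,.1906,0)
t=cv2.imread("pics/top4.png");m=(t.max(2)<45);m[:, :360]=0;m[:195]=0;m[300:]=0;m[:,440:]=0
for n,f,b in(("top","top4",(360,195,440,300)),("side","side4",(250,120,335,165))):
    im=cv2.imread(f"pics/{f}.png"); m=np.zeros(im.shape[:2],np.uint8); x0,y0,x1,y1=b; m[y0:y1,x0:x1]=im[y0:y1,x0:x1].max(2)<55
    c=max(cv2.findContours(m,0,1)[0],key=cv2.contourArea)
    print(n,cv2.minAreaRect(np.array([ray(n,*q[0],.003)[:2] for q in c],np.float32)))
E
```

```text
time_s: 15.05
tool_pos: [0.5059, 0.2366, 0.1902]
tool_rot: [180.0, 0.0, -17.7]
force: [-0.1, -0.5, -3.7]
grip_width: 0.0157
to (0.4878, -0.3, 0.1906, 12.1) -> [ 1.455e-01  5.168e-01 -3.000e-04] twist -0.5193
to (0.51, -0.03, 0.1906, 0) -> [ 0.0848  0.2528 -0.0004] twist -0.3082
top ((0.489012748003006, -0.30147939920425415), (0.21669131517410278, 0.12708845734596252), 12.056196212768555)
side ((0.4871147871017456, -0.30312561988830566), (0.23100332915782928, 0.22485430538654327), 2.5735933780670166)
```

```bash
python3 -m handwheel '[[0.005,0.0007,0.0025,0,-0.0025],[0.005,0.0021,0.0074,0,-0.0075],[0.005,0.0042,0.0148,0,-0.015],[0.005,0.0069,0.0246,0,-0.025],[0.005,0.0104,0.0369,0,-0.037],[0.005,0.0146,0.0517,0,-0.052],[0.005,0.0187,0.0664,0,-0.0665],[0.005,0.0229,0.0812,0,-0.081],[0.005,0.027,0.096,0,-0.096],[0.005,0.0312,0.1107,0,-0.111],[0.005,0.0353,0.1255,0,-0.126],[0.005,0.0395,0.1403,0,-0.14],[0.005,0.0437,0.155,0,-0.155],[0.005,0.0478,0.1695,0,-0.17],[0.005,0.0518,0.183,0,-0.184],[0.005,0.0553,0.195,0,-0.196],[0.005,0.0583,0.205,0,-0.206],[0.005,0.06,0.212,0,-0.213],[0.005,0.061,0.216,0,-0.217],[0.005,0.0615,0.218,0,-0.219]]'
python3 - <<'E'
from h import *
rel(.4878,-.3,.1906,12.1)
cv2.imwrite("pics/w7.png",cv2.resize(read_camera("wrist")[60:260,160:400],None,fx=2,fy=2))
E
```

```text
time_s: 17.05
tool_pos: [0.4985, 0.01, 0.1905]
tool_rot: [-180.0, -0.0, -5.1]
force: [0.8, 0.1, -4.0]
grip_width: 0.0156
to (0.4878, -0.3, 0.1906, 12.1) -> [ 1.700e-02  3.098e-01 -2.000e-04] twist -0.3004
```

View pics/w7.png

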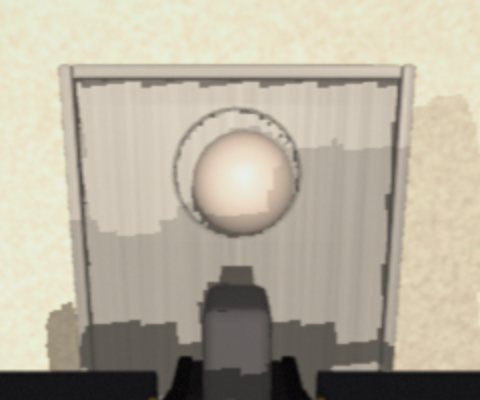

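The ball is in its pocket (crop (243,180)). Continuing toward the mat.

```bash
python3 -m handwheel '[[0.005,0.0001,0.0025,0,-0.0025],[0.005,0.0004,0.0075,0,-0.007],[0.005,0.0008,0.015,0,-0.0145],[0.005,0.0013,0.0245,0,-0.024],[0.005,0.002,0.037,0,-0.036],[0.005,0.0028,0.0515,0,-0.05],[0.005,0.0037,0.0665,0,-0.0645],[0.005,0.0045,0.081,0,-0.079],[0.005,0.0053,0.096,0,-0.093],[0.005,0.0061,0.1105,0,-0.107],[0.005,0.0069,0.1255,0,-0.122],[0.005,0.0077,0.14,0,-0.136],[0.005,0.0085,0.155,0,-0.15],[0.005,0.0093,0.1695,0,-0.164],[0.005,0.0101,0.183,0,-0.1775],[0.005,0.0107,0.195,0,-0.189],[0.005,0.0113,0.205,0,-0.199],[0.005,0.0117,0.212,0,-0.2055],[0.005,0.0119,0.216,0,-0.2095],[0.005,0.012,0.218,0,-0.2115]]'
python3 - <<'E'
from h import *
rel(.4878,-.3,.1906,12.1)
E
```

```text
time_s: 19.1
tool_pos: [0.4909, -0.2083, 0.1904]
tool_rot: [-180.0, 0.0, 7.0]
force: [-0.6, -0.8, -3.5]
grip_width: 0.0151
to (0.4878, -0.3, 0.1906, 12.1) -> [-0.0143  0.0906 -0.0002] twist -0.0891
```

```bash
python3 -m handwheel '[[0.005,-0.0003,0.002,0,-0.002],[0.005,-0.0009,0.006,0,-0.006],[0.005,-0.0018,0.0115,0,-0.0115],[0.005,-0.003,0.019,0,-0.019],[0.005,-0.0044,0.028,0,-0.028],[0.005,-0.0059,0.0375,0,-0.037],[0.005,-0.0074,0.047,0,-0.0465],[0.005,-0.009,0.0565,0,-0.056],[0.005,-0.0104,0.0655,0,-0.0645],[0.005,-0.0117,0.0735,0,-0.0725],[0.005,-0.0127,0.08,0,-0.079],[0.005,-0.0135,0.085,0,-0.084],[0.005,-0.014,0.088,0,-0.087],[0.005,-0.0143,0.09,0,-0.089],[0.005,-0.0143,0.09,0,-0.089],[0.005,-0.0143,0.09,0,-0.089],[0.005,-0.0143,0.09,0,-0.089],[0.005,-0.0143,0.09,0,-0.089]]'
python3 - <<'E'
from h import *
rel(.4878,-.3,.1906,12.1)
p=camera_params("wrist");np.savez("w8.npz",**p)
w=read_camera("wrist");t=read_camera("top");s=read_camera("side")
for n,i in(("w8",w),("top8",t),("side8",s)): cv2.imwrite(f"pics/{n}.png",i)
o=np.zeros((560,800,3),np.uint8);o[:560,:400]=cv2.resize(t[190:330,350:450],(400,560));o[:400,400:]=cv2.resize(s[60:180,230:350],(400,400));cv2.imwrite("pics/c8.png",o)
E
```

```text
time_s: 20.9
tool_pos: [0.488, -0.2986, 0.1905]
tool_rot: [-180.0, -0.0, 12.1]
force: [0.1, 0.6, -3.5]
grip_width: 0.0155
to (0.4878, -0.3, 0.1906, 12.1) -> [-0.0005  0.0013 -0.0001] twist 0.0006
```

View pics/w8.png

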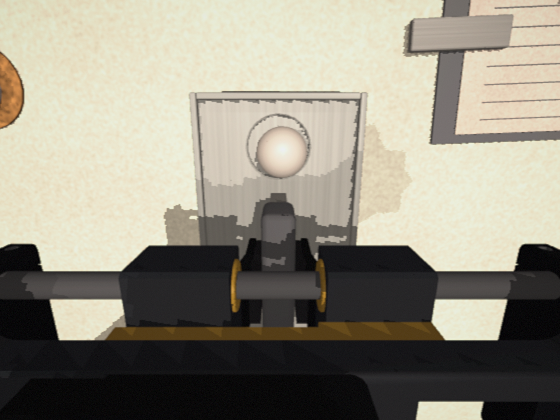

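View pics/c8.png

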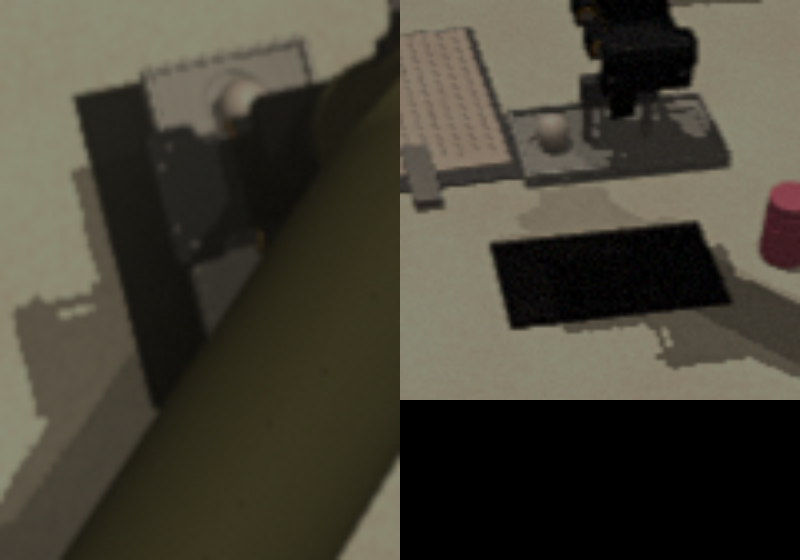

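View pics/top8.png

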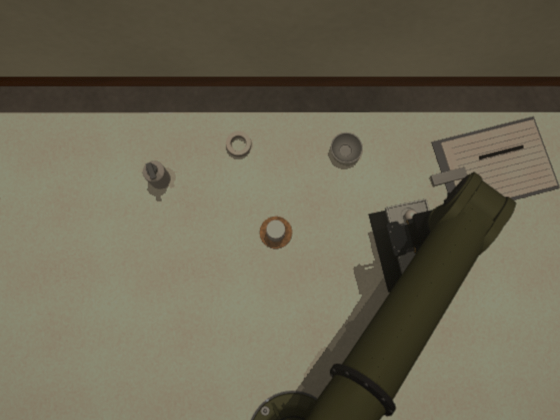

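The tray is over the mat, with the ball in its pocket (wrist view (282,153)). The jar is still on the coaster at top view (276,231), and the bystanders are unmoved. I'll check the height and alignment numerically in the side view.

Run:
```python
from h import *
s=cv2.imread("pics/side8.png")
y=np.radians(12);ex=np.array([np.cos(y),np.sin(y),0]);ey=np.array([-ex[1],ex[0],0]);c=np.array([.488,-.299,.153])
k=5; im=cv2.resize(s[70:130,255:345],None,fx=8,fy=8,interpolation=2)
for z,col in((0,(0,0,255)),(.014,(0,255,0))):
    P=np.array([proj("side",c+a*.092*ex+b*.052*ey+[0,0,z]) for a,b in((1,1),(1,-1),(-1,-1),(-1,1))])
    for q in P: cv2.circle(im,tuple(np.int32((q-[255,70])*8)),3,col,-1)
q=proj("side",c+.06*ex+[0,0,.019]); cv2.circle(im,tuple(np.int32((q-[255,70])*8)),4,(255,0,0),-1)
cv2.imwrite("pics/chk.png",im)
```

```text
(no output)
```

View pics/chk.png

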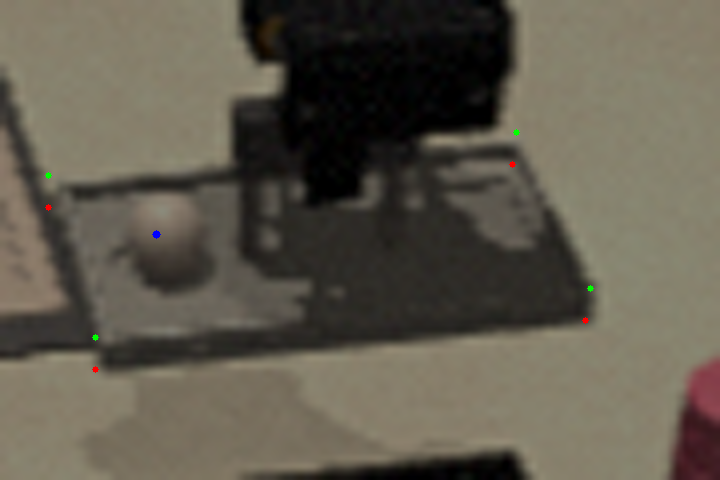

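Run:
```python
from h import *
w=cv2.imread("pics/w8.png");p=dict(np.load("w8.npz"))
y=np.radians(12.1);ex=np.array([np.cos(y),np.sin(y),0]);ey=np.array([-ex[1],ex[0],0]);c=np.array([.488,-.2988,.1535])
for roll in(0,4,-4):
    R=Ro.from_rotvec(np.radians(roll)*ex).as_matrix(); pv=c+[0,0,.058]
    print(roll,[np.round(proj("wrist",pv+R@(.092*ex+b*.052*ey+[0,0,.014-.058]),p),1) for b in(1,-1)],"ball",proj("wrist",c+.06*ex+[0,0,.019],p))
im=cv2.resize(w[80:180,180:380],None,fx=4,fy=4,interpolation=0);cv2.imwrite("pics/wc.png",im)
```

```text
0 [array([188.8,  92.4]), array([369.4,  92.5])] ball [279.01552897 149.55824565]
4 [array([181.7,  91.7]), array([362.2,  93.1])] ball [279.01552897 149.55824565]
-4 [array([196.,  93.]), array([376.5,  91.8])] ball [279.01552897 149.55824565]
```

View pics/wc.png

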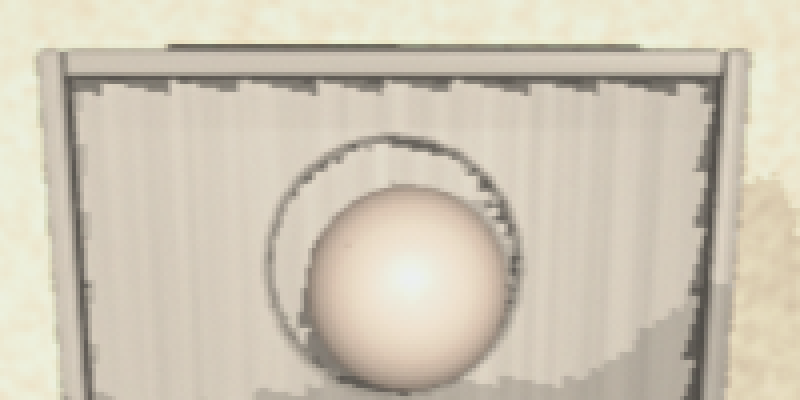

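The wrist view shows the far lip corners at (189.5,92.5) and (367,92.5), so the tray is level. The mat's far edge is parallel to it and centred about 3 mm to the right. I'll make a small 2 mm correction and let it settle.

```bash
python3 -m handwheel '[[0.005,0,0.0005,0,0],[0.005,0,0.001,0,0],[0.005,0,0.0015,0,0],[0.005,0,0.002,0,0],[0.005,0,0.002,0,0],[0.005,0,0.002,0,0],[0.005,0,0.002,0,0],[0.005,0,0.002,0,0],[0.005,0,0.002,0,0],[0.005,0,0.002,0,0],[0.005,0,0.002,0,0],[0.005,0,0.002,0,0],[0.005,0,0.002,0,0],[0.005,0,0.002,0,0],[0.005,0,0.002,0,0]]'
python3 - <<'E'
from h import *
w=read_camera("wrist");cv2.imwrite("pics/w9.png",cv2.resize(w[60:260,160:400],None,fx=2,fy=2))
print(get_obs()["joint_velocities"])
E
```

```text
time_s: 22.55
tool_pos: [0.4883, -0.3009, 0.1904]
tool_rot: [180.0, -0.0, 12.1]
force: [0.7, 0.1, -3.9]
grip_width: 0.0155
[-0.0635846   0.05278573  0.02819977  0.0933133   0.02092174 -0.07616085
  0.03505841]
```

View pics/w9.png

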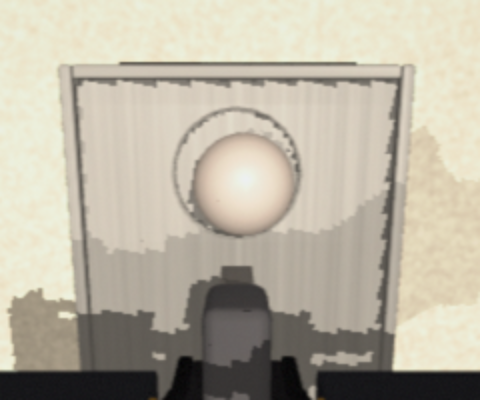

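The tray is steady, the ball is in its pocket (crop (243,184)), and the mat edge (120–355) is centred on the tray (60–413). Handing in.

```bash
python3 -c "from cell import sign_off; print(sign_off())"
```

```text
the job is handed in; nothing more can be done
None
```

I stood the white-capped jar upright on the cork coaster. Then I lifted the tray by its bar and handed in at about 22.6 s, still holding it over the middle of the mat.

**Last checks**
- **Jar and bystanders:** the jar was well inside the coaster's edge. The pump bottle, tape roll and bowl looked unmoved in the top view.
- **Tray position:** the tool was at (0.488, -0.301). The mat centre measured about (0.488, -0.300), and the tray edge was parallel to it (yaw 12.1° against about 12° for the mat).
- **Height and tilt:** the underside is about 15 cm above the mat, worked out from the tool height. The wrist view showed the tray level.
- **Ball and steadiness:** the ball was still in its pocket, and joint speeds were at the noise level.

**Disagreements**
- The top and side views put the mat's middle about 3–4 mm apart. I went between them, then moved 2 mm after the wrist view sided with the top view.
- In the side view, the tray's far edge appeared about 2 px (several mm) lower than I predicted. I put this down to the pale lip blending into the counter, because the wrist view showed no tilt.

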